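# Draw the ruler out of its case and hold it over the notebook

## Task

Take the ruler out of the display case for the shop clerk. It is longer than the reach-in opening in the fixed cover, so slide it back into the deep right-hand pocket, raise its left end up through the opening and draw it out at a slant without forcing it against the case. Finish still gripping it: hold it still, level, rib upward, centred over the pocket notebook and lengthwise with it, more than 10 cm above the counter and touching neither notebook nor case; leave the notebook and the other loose things where they are.

Things in the scene. Friction and masses are not known exactly. Their poses are not given: they have to be found in the camera images.
- case: Fixed display case: shallow plywood box with fixed pale translucent cover, 148 (x) x 372 (y) x 49 mm outside. Origin: centre of its underside, on the counter; at yaw 0 x points away from the robot, y left; yaw within 0.35 rad. Inside: x +-68, y +-180 mm; floor top at z = 5; cover underside at z = 45, top at 49 mm. Deep covered pocket (105 mm) at the right (-y) end, shallow one (40 mm) at the left (+y) end.
- opening (a point): Centre of the cover's only opening, at the cover's top (z = 49 mm), 32.5 mm towards +y of the case's origin; axes as the case. A rectangle 120 (x) x 215 (y) mm: x +-60, y -75 to +140 mm in the case's frame, its two short edges trimmed in aluminium.
- ruler_mid (a point): The loose ruler's centre, half-way up (10 mm above its underside). Aluminium blade 36 (x) x 300 (y) x 4 mm, with a black finger rib along its middle 12 mm wide (x), 80 mm long (y), 16 mm high on the blade (20 mm over all). Pinch the rib across x from above. y runs along the ruler (left at the start), z up out of the rib. Balanced about here, 0.08 to 0.17 kg.
- ruler_end_left (a point): Middle of the ruler's left (+y) end face: 150 mm from its centre along its y, half-way through the 4 mm blade.
- ruler_end_right (a point): Middle of the ruler's right (-y) end face: 150 mm from its centre along -y, half-way through the 4 mm blade.
- ruler: The ruler; origin at the centre of its underside, axes as ruler_mid. It starts flat on the case floor, along the case's y within 0.06 rad, centre 0 to 18 mm to +y of the case's origin and within 12 mm in x: left end under the shallow pocket's cover, right end deep under the other.
- notebook_mid (a point): Centre of the closed pocket notebook, half-way up, lying loose and flat on the counter to the right of the case: 104 (x, short) x 148 (y, long) x 12 mm. Its yaw varies by up to 0.5 rad.
- glue_stick: Bystander: standing glue stick, 26 mm across, 94 mm tall, origin at the centre of its underside.
- eraser: Bystander: eraser 46 x 37 x 12 mm, origin at the centre of its underside.
- tape_roll: Bystander: roll of paper tape, 46 mm across, 15 mm high, origin at the centre of its underside.
- ink_tin: Bystander: round ink pad tin, 70 mm across, 18 mm high, origin at the centre of its underside.

How it is judged (in metres and radians):
On the way:
1. the ruler's left end is up through the opening while its right end is still under the cover of the deep pocket (z of ruler_end_left in the frame of case above 0.054 m and z of ruler_end_right in the frame of case below 0.045 m and y of ruler_end_right in the frame of case below -0.075 m), for 0.1 s.
At the end, for the whole second after the job is handed in: The gripper holds the ruler still, centre over 105 mm and ends over 90 mm above the counter, level within 0.17 rad, rib up, centre within 30 mm (plan) and length within 0.17 rad of the notebook's, off the case; notebook and bystanders within 30 mm of their start (height (world z) of ruler_mid above 0.105 m and height (world z) of each of ruler_end_left, ruler_end_right above 0.09 m and horizontal distance between ruler_mid and notebook_mid below 0.03 m and angle between ruler_mid's own z axis and vertical below 0.17 rad and angle between the y axis of ruler_mid and the y axis of notebook_mid, either way round below 0.17 rad and contact force between ruler and the fingers above 1 N and contact force between ruler and case below 0.1 N and linear speed of ruler below 0.03 m/s and angular speed of ruler below 0.2 rad/s and distance of each of notebook_mid, glue_stick, eraser, tape_roll, ink_tin from where it was at the start of the episode below 0.03 m); the arm keeps its last pose, push and grip.
It fails at once if the ruler is forced against the case (more than 40 N) (contact force between ruler and case above 40 N).
It fails at once if the ruler touches the notebook (contact force between ruler and notebook above 0.5 N).
It fails at once if the notebook or a bystander is knocked out of place (more than 30 mm) (distance of any of notebook_mid, glue_stick, eraser, tape_roll, ink_tin from where it was at the start of the episode above 0.03 m).
It also fails if it takes over 48 s, if anything falls off the work surface, if the arm or the gripper's body presses on something with over 40 N, if the wrist force passes 120 N, or if a joint passes its speed limit or range.

## Robot

A 6-joint arm with a two-finger parallel gripper is mounted at the origin on a cart in front of the work surface, level with it; the furniture and walls round the work are solid. World frame = base frame: x ahead of the robot, y to its left, z up, the work surface at z = 0. Lengths are in m, angles in degrees, forces in N, time in s.
With the tool pointing down it reaches from about 0.35 to 0.875 m from the base axis. Payload 4.2 kg.
Tool frame: the origin (TCP) lies on the centre line of the jaws, within the pads' length; the fingertips stand 11 mm ahead of it and the grasp point (between the pads) lies 8 mm behind it; y points along the fingers, z is the direction in which the jaws open and shut, and the axes are right-handed (so a half turn about y gives the same grasp; the last joint's range is limited). The gripper opens to 87 mm and grips with 3 to 60 N. Pads are 19 mm wide; open, the fingers measure 117 mm over their backs; the gripper's body (75 mm by 190 mm) begins 51 mm behind the grasp point.
Start: joints at [-61.1, 22.042, 0.453, 0, -68.411, -14.817], TCP at [0.152, -0.606, 0.234] pointing down, gripper open.
Joint ranges: [-179.83, 179.83], [-69.29, 118.12], [-61.27, 80.66], [-181.25, 117.63], [-171.15, -9.14], [-177.46, 177.46]. Speed limits (degrees/s): [159.86, 159.86, 180, 180, 180, 180].

## Interface

Orientations are given as a 3x3 rotation matrix whose columns are the frame's x, y, z axes.
In Python, from station import r, optics gives the robot as it stands. The module is installed in compiled form; this text tells all that it offers.
- The arm moves only by the tool step_arm, never from a script. Its argument "moves" is a list that holds one entry, the list of rows, each a list of 7 numbers: the turn, a rotation vector about the tool's x, y, z in rad, then the shift along the tool's x, y, z in cm, then the opening in per cent of the stroke, from 0 (shut) to 100 (fully open). A call has exactly 5 rows; each row is the pose to reach, as a shift and turn from the pose commanded when the call began, along the tool's axes at that moment; what a row does not reach only later rows make up. A row lasts 1/12 s, in which the tool goes at most 41.7 mm and 7.16 degrees, less where a joint would pass 70% of its speed; a pose out of reach is approached as far as the arm can. A call with a gripper value outside its range is refused whole. The fingers move at their own pace and stop on an object; the grip force is fixed at half the most. Time passes only in rows, so rows that repeat a pose let the fingers close, or fill a call up. It gives the time, the measured TCP pose, the force and the opening at its end, in the units of the state.
- r.sense(): the state, without advancing time (a new reading comes with each control period).
- optics.capture(name): name is "scene" or "top" or "wrist"; returns a dict with "image" (480x640x3 uint8, red, green, blue), "fov_y" (degrees; the focal length in pixels is half the picture's height over the tangent of half this angle, whatever the lens; pixels are square), "cx", "cy" (the principal point, pixels), "k1" (the pictures are not rectified: a ray, as slopes to the right and down, at radius r is drawn at 1 + k1 r^2 times it, then the intrinsics apply), "cam_to_world" (4x4, takes a point from camera to world coordinates). Camera axes: x right, y down, z forward; pixel columns grow to the right and rows downward; lengths in m; the calibration is good to about 2 mm. A picture is of the moment at which its call begins. There is no depth.
- r.finish_job(): hands the job in, once; it reports no verdict.
The state is a dict: "time_s": time; "joints": joint angles; "joint_velocities": joint speeds; "effort": joint torques, N m; "tcp_pos": TCP position; "ee_rot": TCP orientation; "wrist_force": force on the tool from outside, world axes, zero at the start; "moment": the same for the moment, N m; "gripper_width": opening from 0.0 (shut) to 1.0 (fully open).
Only numpy, scipy, OpenCV 4.12 (cv2) and the standard library are available. Lean on these libraries where they do the work, as an engineer would, in place of code of your own. Each camera call takes 0.05 s, during which the arm holds its last target.

## Working session

There is one attempt and no reset: what is moved stays moved. The work goes in short steps, Python scripts to look and compute and a tool call to move; the robot and the scene stay as the last step left them, time stands still between calls to the robot, and variables do not carry over. Pictures are saved under pics/ and viewed, and the job is handed in when it is done.

Besides the shell and the picture viewer there is one more tool, called after "Emit:" as name(argument=value, ...), one argument or row to a line, values as JSON. step_arm: Moves the arm, as the interface text tells. Its arguments: {"type":"object","properties":{"moves":{"type":"array"}},"required":["moves"]}

```bash
mkdir -p pics; cat > h.py <<'E'
import numpy as np,cv2,json
from station import r,optics
def cap(n,fn):
    d=optics.capture(n); cv2.imwrite('pics/'+fn,d['image'][:,:,::-1]); 
    np.savez('pics/'+fn+'.npz',**d); return d
def load(fn): return dict(np.load('pics/'+fn+'.npz'))
def K(d):
    f=240/np.tan(np.radians(float(d['fov_y']))/2); return f
def ray(d,u,v):
    f=K(d); x=(u-d['cx'])/f; y=(v-d['cy'])/f
    a,b=x,y
    for _ in range(30):
        s=1+d['k1']*(a*a+b*b); a,b=x/s,y/s
    T=d['cam_to_world']; return T[:3,3], T[:3,:3]@np.array([a,b,1.])
def hit(d,u,v,z):
    o,w=ray(d,u,v); t=(z-o[2])/w[2]; return o+t*w
def proj(d,p):
    T=d['cam_to_world']; c=T[:3,:3].T@(np.array(p)-T[:3,3]); a,b=c[0]/c[2],c[1]/c[2]
    s=1+d['k1']*(a*a+b*b); f=K(d); return np.array([d['cx']+f*a*s,d['cy']+f*b*s])
E
python3 - <<'E'
from h import *
for n in ['scene','top','wrist']:
    d=cap(n,n+'0.png'); print(n,d['fov_y'],d['cx'],d['cy'],d['k1'],d['cam_to_world'].round(3).tolist())
s=r.sense(); print(s)
E
```

```text
scene 49.82841601215896 316.8858144270879 234.23414575011316 -0.08747795162302947 [[0.972, -0.151, 0.182, 0.238], [-0.237, -0.648, 0.724, -1.145], [0.009, -0.747, -0.665, 1.084], [0.0, 0.0, 0.0, 1.0]]
top 45.91825081881828 315.2850650322171 241.2644959502042 -0.17550201592049686 [[-0.074, -0.97, 0.233, 0.182], [-0.997, 0.071, -0.024, -0.02], [0.007, -0.234, -0.972, 1.55], [0.0, 0.0, 0.0, 1.0]]
wrist 58.75942973143207 317.1077420061801 241.97070628239393 -0.03605720064398105 [[-0.243, 0.936, 0.256, 0.083], [0.97, 0.234, 0.068, -0.624], [0.004, 0.265, -0.964, 0.384], [0.0, 0.0, 0.0, 1.0]]
{'time_s': 0.15, 'joints': array([-6.11004118e+01,  2.20817728e+01,  3.97547184e-01, -2.04219485e-02,
       -6.84104119e+01, -1.48155593e+01]), 'joint_velocities': array([ 0.1085461 , -0.20114632,  0.23266775,  0.02433713,  0.00114545,
       -0.08230889]), 'effort': array([ 4.21479499e-04, -3.91053665e+01,  1.87587923e+01,  4.22242552e+00,
        1.23699629e-02, -1.42020504e-04]), 'tcp_pos': array([ 0.15199025, -0.60579175,  0.23269782]), 'ee_rot': array([[ 9.69971832e-01, -5.08082210e-04, -2.43216749e-01],
       [ 2.43217258e-01,  1.60619161e-03,  9.69970508e-01],
       [-1.02172057e-04, -9.99998581e-01,  1.68153498e-03]]), 'wrist_force': array([0.61483797, 0.60973191, 0.40242187]), 'moment': array([-0.03072008, -0.00080181, -0.01099802]), 'gripper_width': 1.0007801566693393}
```

View pics/scene0.png

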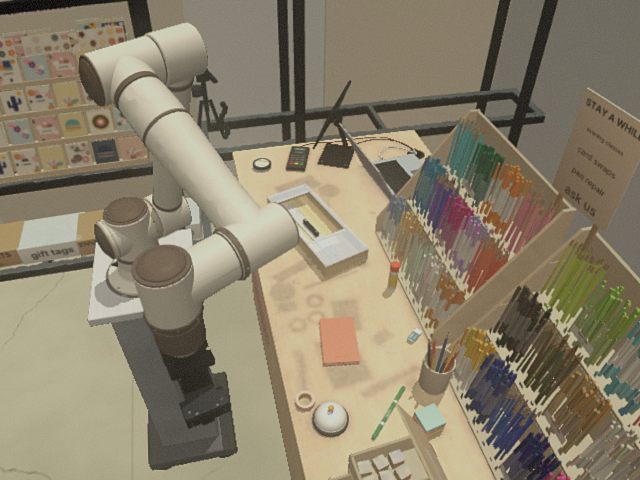

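View pics/top0.png

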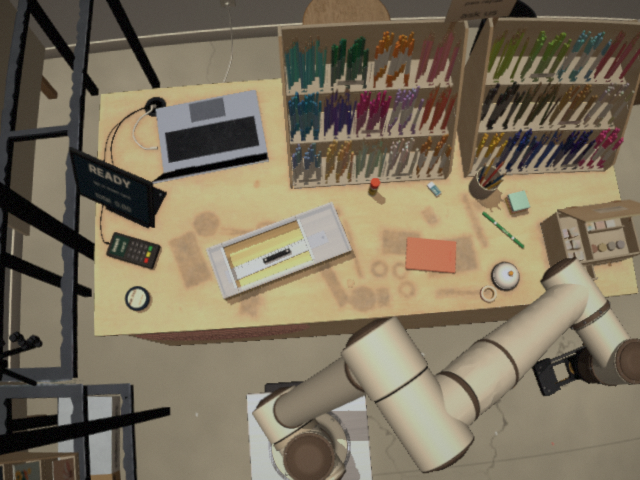

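```bash
python3 - <<'E'
import cv2
a=cv2.imread('pics/top0.png')
print(a.shape)
cv2.imwrite('pics/top0c.png',cv2.resize(a[150:420,150:550],None,fx=2,fy=2,interpolation=cv2.INTER_CUBIC))
E
```

```text
(480, 640, 3)
```

View pics/top0c.png

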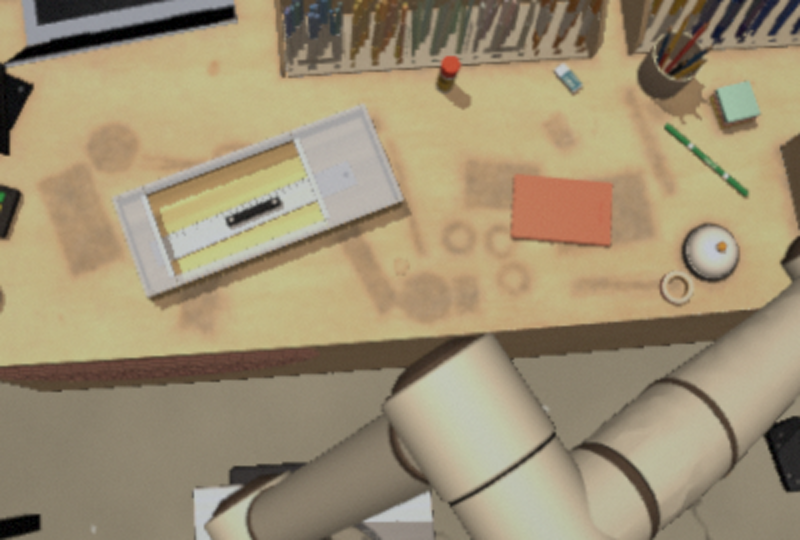

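```bash
python3 - <<'E'
import cv2
a=cv2.imread('pics/top0.png')
c=cv2.resize(a[195:305,200:360],None,fx=5,fy=5,interpolation=cv2.INTER_CUBIC);cv2.imwrite('pics/t1.png',c)
c=cv2.resize(a[225:285,395:465],None,fx=8,fy=8,interpolation=cv2.INTER_CUBIC);cv2.imwrite('pics/t2.png',c)
a=cv2.imread('pics/scene0.png')
c=cv2.resize(a[175:285,260:375],None,fx=5,fy=5,interpolation=cv2.INTER_CUBIC);cv2.imwrite('pics/s1.png',c)
E
```

```text
(no output)
```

View pics/t1.png

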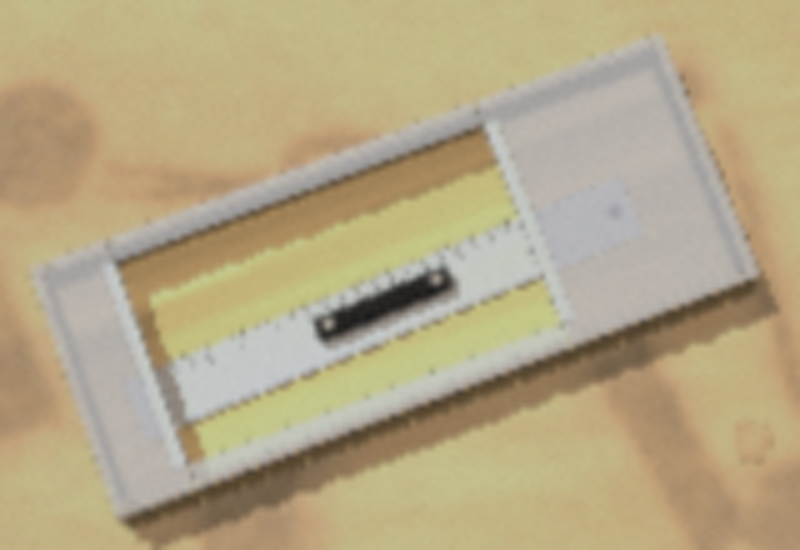

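View pics/t2.png

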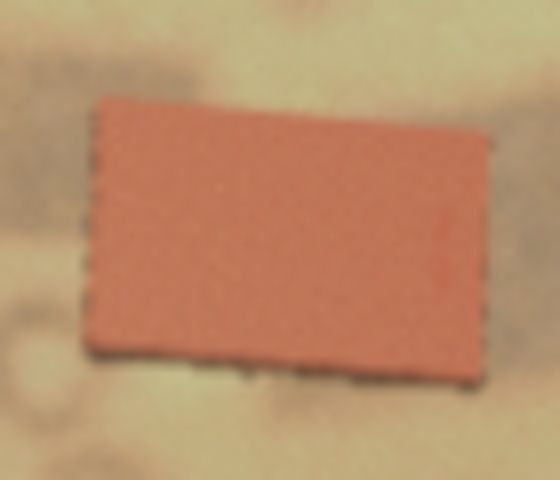

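View pics/s1.png

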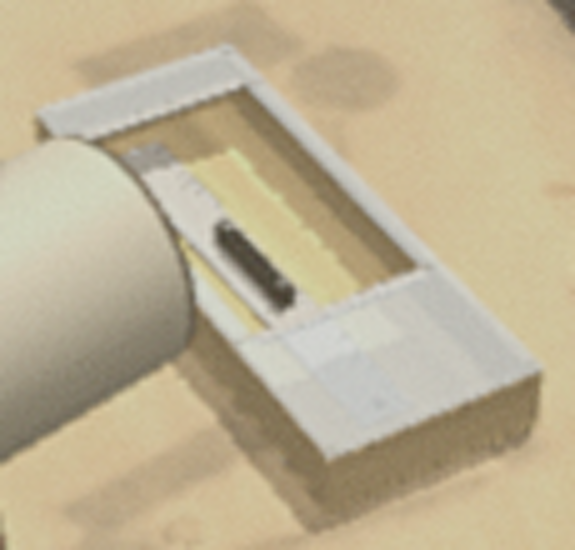

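```bash
cat > fit.py <<'E'
from h import *
from scipy.optimize import least_squares
d=load('top0.png'); s=load('scene0.png')
def t1(p): return (np.array(p)+.5)/5-.5+[200,195]
def t2(p): return (np.array(p)+.5)/8-.5+[395,225]
def s1(p): return (np.array(p)+.5)/5-.5+[260,175]
obs=[(d,t1(a),b) for a,b in [((35,270),(.074,.186,.049)),((660,38),(.074,-.186,.049)),((755,272),(-.074,-.186,.049)),
 ((110,262),(.06,.14,.049)),((488,122),(.06,-.075,.049)),((568,325),(-.06,-.075,.049)),((182,466),(-.06,.14,.049))]]
obs2=[(s,s1(a),b) for a,b in [((228,46),(.074,.186,.049)),((541,374),(.074,-.186,.049)),((328,460),(-.074,-.186,.049)),((38,112),(-.074,.186,.049)),((418,268),(.06,-.075,.049)),((245,88),(.06,.14,.049))]]
def pose(x,p):
    c,q=np.cos(x[2]),np.sin(x[2]); return np.array([x[0]+c*p[0]-q*p[1],x[1]+q*p[0]+c*p[1],p[2]])
for nm,o in (('top',obs),('scene',obs2),('both',obs+obs2)):
    f=lambda x:np.concatenate([proj(dd,pose(x,b))-a for dd,a,b in o])
    R=least_squares(f,[.5,.1,.2],loss='soft_l1'); print(nm,R.x.round(4)); print(f(R.x).round(1).reshape(-1,2).tolist())
case=R.x
o=[(d,t2(a),b) for a,b in [((95,98),(.052,.074,.012)),((490,133),(.052,-.074,.012)),((484,380),(-.052,-.074,.012)),((87,347),(-.052,.074,.012))]]
f=lambda x:np.concatenate([proj(dd,pose(x,b))-a for dd,a,b in o])
nb=least_squares(f,[.5,-.2,0]).x; print('nb',nb.round(4),f(nb).round(1))
o=[(d,t1(a),b) for a,b in [((317,318),(.006,.04,.025)),((445,268),(.006,-.04,.025)),((455,290),(-.006,-.04,.025)),((325,342),(-.006,.04,.025))]]
f=lambda x:np.concatenate([proj(dd,pose(x,b))-a for dd,a,b in o])
ru=least_squares(f,[.5,.1,.2]).x; print('ruler',ru.round(4),f(ru).round(1))
for z,p in ((.007,(632,215)),(.007,(135,400))): print('end',hit(d,*t1(p),z).round(4))
c,q=np.cos(case[2]),np.sin(case[2]); v=ru[:2]-case[:2]; print('in case',(c*v[0]+q*v[1]).round(4),(-q*v[0]+c*v[1]).round(4),(ru[2]-case[2]).round(3))
for n,p,z in (('glue',(374.5,182),.094),('eraser',(434,189),.012),('tape',(487.5,294),.015),('glueS',None,0)):
    if p: print(n,hit(d,*p,z).round(3))
E
python3 fit.py
```

```text
top [0.5274 0.0448 0.2959]
[[-1.5, -0.3], [0.2, -1.0], [1.2, 0.7], [0.9, 0.0], [-1.1, 0.6], [-1.3, -0.1], [1.1, -0.1]]
scene [0.5276 0.0418 0.2925]
[[0.3, -0.2], [0.4, -0.5], [-0.4, 0.3], [-1.0, -0.2], [0.4, 0.6], [0.0, -0.3]]
both [0.5275 0.0436 0.2951]
[[-1.1, -0.5], [0.6, -1.0], [1.6, 0.7], [1.4, -0.1], [-0.6, 0.5], [-0.9, -0.2], [1.5, -0.2], [0.0, -0.5], [0.2, -1.0], [-0.4, -0.1], [-1.2, -0.4], [0.3, 0.2], [-0.2, -0.6]]
nb [ 0.4895 -0.3785 -0.1581] [-0.8 -2.6  1.4 -2.6  1.1  2.6 -1.6  2.5]
ruler [0.515  0.0509 0.3133] [-0.6  0.7  0.8 -0.   0.4 -0.5 -0.6 -0.2]
end [ 0.5602 -0.0892  0.007 ]
end [0.4749 0.194  0.007 ]
in case -0.0098 0.0106 0.018
glue [ 0.685 -0.23   0.094]
eraser [ 0.681 -0.412  0.012]
tape [ 0.365 -0.525  0.015]
```

```bash
python3 - <<'E'
import cv2
from h import *
a=cv2.imread('pics/scene0.png')
c=cv2.resize(a[305:375,305:375],None,fx=8,fy=8,interpolation=cv2.INTER_CUBIC);cv2.imwrite('pics/s2.png',c)
d=load('top0.png')
P=[hit(d,*((np.array(p)+.5)/8-.5+[395,225]),.012) for p in [(95,98),(490,133),(484,380),(87,347)]]
for i in range(4): print(P[i].round(4),np.linalg.norm(P[i]-P[i-1]))
E
```

```text
[ 0.5448 -0.3151  0.012 ] 0.08932343959653256
[ 0.5219 -0.4549  0.012 ] 0.14159371122927453
[ 0.434  -0.4411  0.012 ] 0.08900874306959872
[ 0.4564 -0.3024  0.012 ] 0.14049896775662207
```

View pics/s2.png

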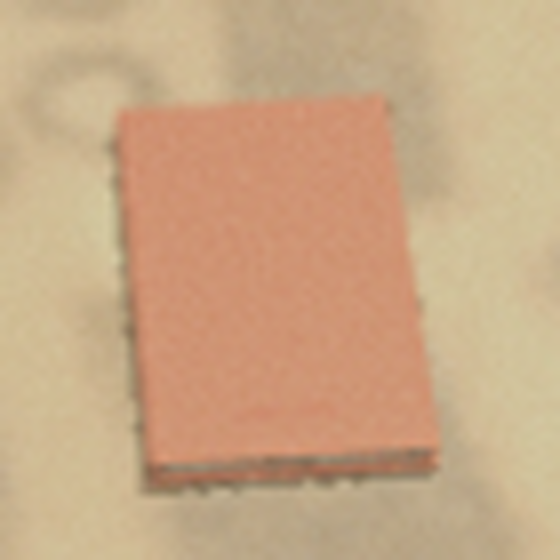

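```bash
python3 - <<'E'
from h import *
d=load('scene0.png')
P=[hit(d,*((np.array(p)+.5)/8-.5+[305,305]),.012) for p in [(118,108),(388,95),(437,450),(148,465)]]
for i in range(4): print(P[i].round(4),np.linalg.norm(P[i]-P[i-1]))
print(np.mean(P,0))
s=r.sense()
print(s['time_s'])
E
```

```text
[ 0.4589 -0.3031  0.012 ] 0.13998429040131954
[ 0.5474 -0.3184  0.012 ] 0.08981791022397079
[ 0.522  -0.4563  0.012 ] 0.14017995175771947
[ 0.4343 -0.4409  0.012 ] 0.08911433196164543
[ 0.49064462 -0.37967506  0.012     ]
0.15
```

```bash
cat > plan.py <<'E'
import sys,json,os
import numpy as np
from scipy.spatial.transform import Rotation as Ro
def tool(yaw,pitch=0):
    R=(Ro.from_euler('z',yaw)*Ro.from_euler('x',pitch)).as_matrix()
    return np.column_stack([R[:,1],-R[:,2],-R[:,0]])
F='cmd.json'
if not os.path.exists(F):
    json.dump(dict(p=[.152,-.606,.234],R=tool(np.radians(-61.1-14.817+0)).tolist()),open(F,'w'))
def cmd():
    c=json.load(open(F)); return np.array(c['p']),np.array(c['R'])
def plan(tgts,grip,dec=1):
    """tgts: list of up to 5 (p,yaw,pitch); 1 target -> interpolated over 5 rows"""
    p0,R0=cmd(); rows=[]
    if len(tgts)==1:
        p,yaw,pit=tgts[0]; R1=tool(yaw,pit); rv=Ro.from_matrix(R0.T@R1).as_rotvec(); dp=R0.T@(np.array(p)-p0)*100
        rv=rv.round(3); dp=dp.round(dec)
        rows=[np.r_[(rv*k/5).round(3),(dp*k/5).round(2)] for k in range(1,6)]
    else:
        for p,yaw,pit in tgts:
            rows.append(np.r_[Ro.from_matrix(R0.T@tool(yaw,pit)).as_rotvec().round(3),(R0.T@(np.array(p)-p0)*100).round(dec+1)])
        while len(rows)<5: rows.append(rows[-1])
    l=rows[-1]; R=R0@Ro.from_rotvec(l[:3]).as_matrix(); p=p0+R0@l[3:]/100
    json.dump(dict(p=p.tolist(),R=R.tolist()),open(F,'w'))
    g=grip if isinstance(grip,list) else [grip]*5
    print(json.dumps([[ [float(x)+0.0 for x in q]+[gg] for q,gg in zip(rows,g)]]))
def P(x,y,z,yaw,pit=0,grip=40,dec=1): plan([((x,y,z),yaw,pit)],grip,dec)
E
python3 - <<'E'
from plan import *
from h import *
p,R=cmd(); print(abs(R-r.sense()['ee_rot']).max())
P(.28,-.47,.234,-.92)
P(.40,-.32,.234,-.51)
P(.49,-.14,.234,-.10)
P(.515,.03,.22,.31)
E
```

```text
0.001681534982119389
[[[0.0, -0.081, 0.0, 3.14, 0.0, 2.02, 40], [0.0, -0.162, 0.0, 6.28, 0.0, 4.04, 40], [0.0, -0.243, 0.0, 9.42, 0.0, 6.06, 40], [0.0, -0.324, 0.0, 12.56, 0.0, 8.08, 40], [0.0, -0.405, 0.0, 15.7, 0.0, 10.1, 40]]]
[[[0.0, -0.082, 0.0, 3.72, 0.0, 0.92, 40], [0.0, -0.164, 0.0, 7.44, 0.0, 1.84, 40], [0.0, -0.246, 0.0, 11.16, 0.0, 2.76, 40], [0.0, -0.328, 0.0, 14.88, 0.0, 3.68, 40], [0.0, -0.41, 0.0, 18.6, 0.0, 4.6, 40]]]
[[[0.0, -0.082, 0.0, 4.04, 0.0, 0.18, 40], [0.0, -0.164, 0.0, 8.08, 0.0, 0.36, 40], [0.0, -0.246, 0.0, 12.12, 0.0, 0.54, 40], [0.0, -0.328, 0.0, 16.16, 0.0, 0.72, 40], [0.0, -0.41, 0.0, 20.2, 0.0, 0.9, 40]]]
[[[0.0, -0.082, 0.0, 3.42, 0.28, -0.14, 40], [0.0, -0.164, 0.0, 6.84, 0.56, -0.28, 40], [0.0, -0.246, 0.0, 10.26, 0.84, -0.42, 40], [0.0, -0.328, 0.0, 13.68, 1.12, -0.56, 40], [0.0, -0.41, 0.0, 17.1, 1.4, -0.7, 40]]]
```

Emit:
step_arm(
  moves=[
    [[0,-0.081,0,3.14,0,2.02,40],[0,-0.162,0,6.28,0,4.04,40],[0,-0.243,0,9.42,0,6.06,40],[0,-0.324,0,12.56,0,8.08,40],[0,-0.405,0,15.7,0,10.1,40]],
  ],
)

```text
time_s: 0.57
tcp_pos: [0.2805, -0.4685, 0.2332]
ee_rot: [[0.794, -0.0, -0.609], [0.609, 0.001, 0.794], [0.0, -1.0, 0.001]]
wrist_force: [1.2, 0.4, 0.2]
gripper_width: 0.707
```

Emit:
step_arm(
  moves=[
    [[0,-0.082,0,3.72,0,0.92,40],[0,-0.164,0,7.44,0,1.84,40],[0,-0.246,0,11.16,0,2.76,40],[0,-0.328,0,14.88,0,3.68,40],[0,-0.41,0,18.6,0,4.6,40]],
  ],
)

```text
time_s: 0.98
tcp_pos: [0.4006, -0.319, 0.2335]
ee_rot: [[0.485, -0.0, -0.875], [0.875, 0.0, 0.485], [0.0, -1.0, 0.0]]
wrist_force: [1.4, -0.1, -0.5]
gripper_width: 0.418
```

Emit:
step_arm(
  moves=[
    [[0,-0.082,0,4.04,0,0.18,40],[0,-0.164,0,8.08,0,0.36,40],[0,-0.246,0,12.12,0,0.54,40],[0,-0.328,0,16.16,0,0.72,40],[0,-0.41,0,20.2,0,0.9,40]],
  ],
)

```text
time_s: 1.4
tcp_pos: [0.491, -0.1381, 0.2335]
ee_rot: [[0.096, -0.0, -0.995], [0.995, 0.0, 0.096], [0.0, -1.0, 0.0]]
wrist_force: [0.8, -1.1, 0.4]
gripper_width: 0.406
```

Emit:
step_arm(
  moves=[
    [[0,-0.082,0,3.42,0.28,-0.14,40],[0,-0.164,0,6.84,0.56,-0.28,40],[0,-0.246,0,10.26,0.84,-0.42,40],[0,-0.328,0,13.68,1.12,-0.56,40],[0,-0.41,0,17.1,1.4,-0.7,40]],
  ],
)

```text
time_s: 1.82
tcp_pos: [0.5144, 0.0311, 0.2193]
ee_rot: [[-0.309, -0.0, -0.951], [0.951, -0.0, -0.309], [0.0, -1.0, 0.0]]
wrist_force: [0.3, -0.1, 0.3]
gripper_width: 0.397
```

```bash
python3 - <<'E'
from h import *
from plan import cmd
d=cap('wrist','w1.png'); s=r.sense(); print(s['time_s'],s['tcp_pos'],s['ee_rot'].round(3).tolist(),s['joints'].round(1)); print(cmd()[0])
print(d['cam_to_world'].round(3).tolist())
E
```

```text
1.8667 [0.51575615 0.03539099 0.21870917] [[-0.316, 0.001, -0.949], [0.949, 0.001, -0.316], [0.001, -1.0, -0.001]] [ 21.9  12.2 -15.9  -0.1 -61.9  -3.5]
[0.51461382 0.02958146 0.22      ]
[[-0.951, -0.298, -0.082, 0.538], [-0.309, 0.917, 0.253, -0.038], [-0.0, 0.266, -0.964, 0.37], [0.0, 0.0, 0.0, 1.0]]
```

View pics/w1.png

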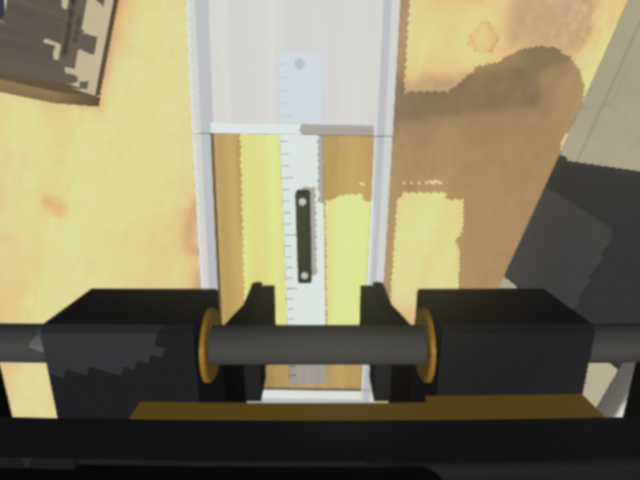

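Emit:
step_arm(
  moves=[
    [[0,0,0,0,0,0,40],[0,0,0,0,0,0,40],[0,0,0,0,0,0,40],[0,0,0,0,0,0,40],[0,0,0,0,0,0,40]],
  ],
)

```text
time_s: 2.28
tcp_pos: [0.5146, 0.0284, 0.2197]
ee_rot: [[-0.303, 0.0, -0.953], [0.953, 0.0, -0.303], [0.0, -1.0, -0.0]]
wrist_force: [1.0, 0.1, 0.4]
gripper_width: 0.401
```

```bash
python3 - <<'E'
from h import *
from plan import cmd
d=cap('wrist','w2.png'); s=r.sense(); print(s['time_s'],s['tcp_pos'],s['ee_rot'].round(3).tolist()); print(cmd())
a=d['image'][:,:,::-1]
cv2.imwrite('pics/w2c.png',cv2.resize(a[40:300,170:420],None,fx=2.3,fy=2.3,interpolation=cv2.INTER_CUBIC))
E
```

```text
2.3333 [0.51463279 0.02846264 0.21969314] [[-0.303, 0.0, -0.953], [0.953, 0.0, -0.303], [0.0, -1.0, -0.0]]
(array([0.51461382, 0.02958146, 0.22      ]), array([[-0.3050571 ,  0.        , -0.95233406],
       [ 0.95233406,  0.        , -0.3050571 ],
       [ 0.        , -1.        ,  0.        ]]))
```

View pics/w2c.png

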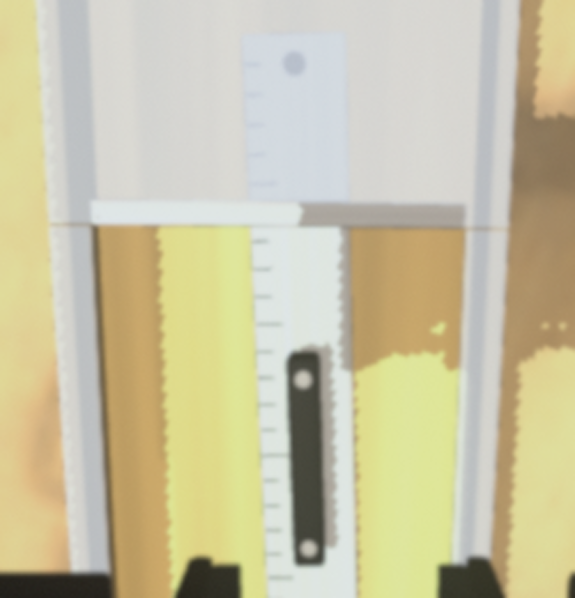

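```bash
cat > fit2.py <<'E'
from h import *
from scipy.optimize import least_squares
d=load('w2.png')
t=lambda p:(np.array(p)+.5)/2.3-.5+[170,40]
def pose(x,p):
    c,q=np.cos(x[2]),np.sin(x[2]); return np.array([x[0]+c*p[0]-q*p[1],x[1]+q*p[0]+c*p[1],p[2]])
def fit(o):
    f=lambda x:np.concatenate([proj(d,pose(x,b))-t(a) for a,b in o]); R=least_squares(f,[.52,.05,.3]); print(R.x.round(4),f(R.x).round(1)); return R.x
ru=fit([((288,352),(.006,-.04,.025)),((319,352),(-.006,-.04,.025)),((325,566),(-.006,.04,.025)),((296,566),(.006,.04,.025)),((244,33),(.018,-.15,.009)),((345,33),(-.018,-.15,.009))])
fit([((288,352),(.006,-.04,.025)),((319,352),(-.006,-.04,.025)),((325,566),(-.006,.04,.025)),((296,566),(.006,.04,.025))])
for a in [(97,226),(464,227)]: print(hit(d,*t(a),.049))
for a in [(40,0),(50,222),(519,0),(506,230)]: print('outer',hit(d,*t(a),.049))
ca=fit([((97,226),(.06,-.075,.049)),((464,227),(-.06,-.075,.049))])
E
python3 fit2.py
```

```text
[0.5202 0.0536 0.3318] [-0.7  1.5  0.6  1.2  0.6 -0.1 -0.6  0.2 -0.8 -0.6  0.9 -1.9]
[0.5203 0.0529 0.3308] [-0.6  0.7  0.6  0.4  0.6 -0.8 -0.7 -0.5]
[ 0.60884176 -0.00799458  0.049     ]
[ 0.4967433  -0.04322609  0.049     ]
outer [ 0.64208254 -0.06807765  0.049     ]
outer [ 0.62358332 -0.00468877  0.049     ]
outer [ 0.50323782 -0.11195523  0.049     ]
outer [ 0.48360934 -0.04645947  0.049     ]
[0.5303 0.046  0.3048] [-1.7  0.1  1.7  0.1]
```

```bash
python3 - <<'E'
from plan import *
P(.519,.053,.06,.325,dec=2)
E
```

```text
[[[0.0, -0.003, 0.0, 0.42, 3.2, -0.23, 40], [0.0, -0.006, 0.0, 0.84, 6.4, -0.45, 40], [0.0, -0.009, 0.0, 1.26, 9.6, -0.68, 40], [0.0, -0.012, 0.0, 1.68, 12.8, -0.9, 40], [0.0, -0.015, 0.0, 2.1, 16.0, -1.13, 40]]]
```

Emit:
step_arm(
  moves=[
    [[0,-0.003,0,0.42,3.2,-0.23,40],[0,-0.006,0,0.84,6.4,-0.45,40],[0,-0.009,0,1.26,9.6,-0.68,40],[0,-0.012,0,1.68,12.8,-0.9,40],[0,-0.015,0,2.1,16.0,-1.13,40]],
  ],
)

```text
time_s: 2.75
tcp_pos: [0.5192, 0.0524, 0.0586]
ee_rot: [[-0.318, 0.001, -0.948], [0.948, 0.0, -0.318], [0.0, -1.0, -0.001]]
wrist_force: [0.2, 0.4, 0.1]
gripper_width: 0.403
```

Emit:
step_arm(
  moves=[
    [[0,0,0,0,0,0,40],[0,0,0,0,0,0,40],[0,0,0,0,0,0,40],[0,0,0,0,0,0,40],[0,0,0,0,0,0,40]],
  ],
)

```text
time_s: 3.17
tcp_pos: [0.5204, 0.053, 0.0618]
ee_rot: [[-0.319, 0.004, -0.948], [0.948, 0.002, -0.319], [0.0, -1.0, -0.005]]
wrist_force: [0.7, -0.6, -0.8]
gripper_width: 0.4
```

```bash
python3 - <<'E'
from h import *
from plan import cmd
d=cap('wrist','w3.png'); cap('scene','sc3.png'); s=r.sense(); print(s['time_s'],s['tcp_pos'],s['ee_rot'].round(3).tolist(),s['wrist_force']); print(cmd())
E
```

```text
3.2667 [0.5198589  0.05297938 0.06114474] [[-0.319, 0.003, -0.948], [0.948, 0.001, -0.319], [0.0, -1.0, -0.003]] [-0.18608569  0.55066028 -0.41199118]
(array([0.518969  , 0.05302762, 0.06      ]), array([[-0.31930726,  0.        , -0.94765124],
       [ 0.94765124,  0.        , -0.31930726],
       [ 0.        , -1.        ,  0.        ]]))
```

View pics/w3.png

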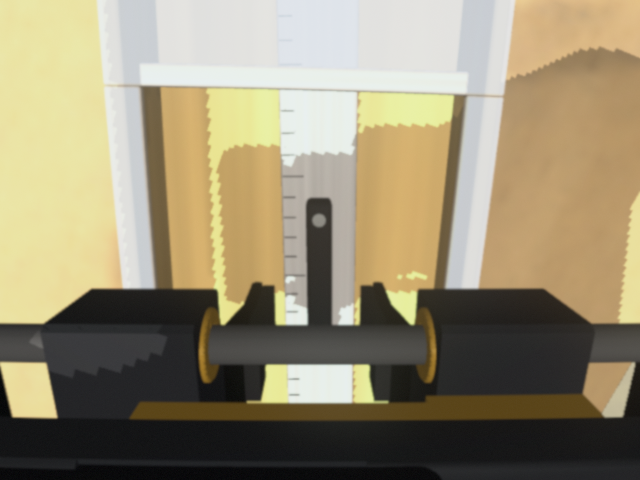

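View pics/sc3.png

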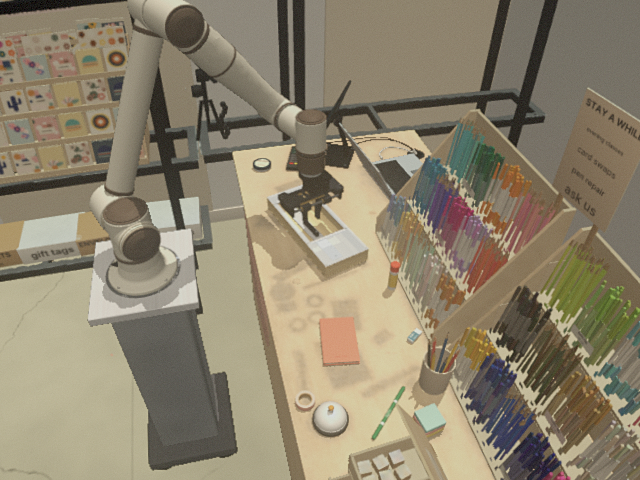

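```bash
python3 - <<'E'
from h import *
d=load('w3.png')
R=np.array([[-0.319,0,-.948],[.948,0,-.319],[0,-1,0]]); p=np.array([.5199,.053,.061])
for n,u,v,z in [('ribL',307,199,.025),('ribR',331,199,.025),('edgeF',141,86,.049),('edgeN',466,95,.049),('outF',122,230,.049),('outN',490,180,.049),('outF2',108,88,.049),('outN2',503,96,.049)]:
    q=hit(d,u,v,z); print(n,q.round(4),(R.T@(q-p)).round(4))
E
python3 - <<'E'
import sys; sys.path.insert(0,'.')
import os; os.chdir('.')
from plan import *
P(.519,.053,.0235,.325,dec=2)
E
```

```text
ribL [0.5389 0.0165 0.025 ] [-0.0407  0.036  -0.0063]
ribR [0.5287 0.013  0.025 ] [-0.0407  0.036   0.0044]
edgeF [ 0.6104 -0.008   0.049 ] [-0.0867  0.012  -0.0663]
edgeN [ 0.4964 -0.0429  0.049 ] [-0.0835  0.012   0.0529]
outF [0.6057 0.0478 0.049 ] [-0.0323  0.012  -0.0797]
outN [ 0.4751 -0.0173  0.049 ] [-0.0524  0.012   0.0649]
outF2 [ 0.6219 -0.0036  0.049 ] [-0.0862  0.012  -0.0787]
outN2 [ 0.4833 -0.0471  0.049 ] [-0.0832  0.012   0.0666]
[[[0.0, 0.0, 0.0, 0.0, 0.73, 0.0, 40], [0.0, 0.0, 0.0, 0.0, 1.46, 0.0, 40], [0.0, 0.0, 0.0, 0.0, 2.19, 0.0, 40], [0.0, 0.0, 0.0, 0.0, 2.92, 0.0, 40], [0.0, 0.0, 0.0, 0.0, 3.65, 0.0, 40]]]
```

Emit:
step_arm(
  moves=[
    [[0,0,0,0,0.75,0,40],[0,0,0,0,1.5,0,40],[0,0,0,0,2.25,0,40],[0,0,0,0,3.0,0,40],[0,0,0,0,3.65,0,40]],
  ],
)

```text
time_s: 3.68
tcp_pos: [0.5186, 0.0527, 0.0217]
ee_rot: [[-0.319, -0.001, -0.948], [0.948, -0.001, -0.319], [-0.0, -1.0, 0.002]]
wrist_force: [-1.0, 0.5, -0.2]
gripper_width: 0.401
```

Emit:
step_arm(
  moves=[
    [[0,0,0,0,0.1,0,40],[0,0,0,0,0.1,0,40],[0,0,0,0,0.1,0,40],[0,0,0,0,0.1,0,40],[0,0,0,0,0.1,0,40]],
  ],
)

```text
time_s: 4.1
tcp_pos: [0.5193, 0.0529, 0.0223]
ee_rot: [[-0.319, 0.001, -0.948], [0.948, 0.0, -0.319], [0.0, -1.0, -0.001]]
wrist_force: [-0.8, -0.6, -0.0]
gripper_width: 0.401
```

Now close (cmd z = 0.0225).

Emit:
step_arm(
  moves=[
    [[0,0,0,0,0,0,25],[0,0,0,0,0,0,20],[0,0,0,0,0,0,12],[0,0,0,0,0,0,6],[0,0,0,0,0,0,0]],
  ],
)

```text
time_s: 4.52
tcp_pos: [0.5192, 0.0529, 0.0222]
ee_rot: [[-0.319, 0.0, -0.948], [0.948, 0.0, -0.319], [0.0, -1.0, -0.0]]
wrist_force: [1.1, 0.2, -0.1]
gripper_width: 0.133
```

Emit:
step_arm(
  moves=[
    [[0,0,0,0,0,0,0],[0,0,0,0,0,0,0],[0,0,0,0,0,0,0],[0,0,0,0,0,0,0],[0,0,0,0,0,0,0]],
  ],
)

```text
time_s: 4.93
tcp_pos: [0.5192, 0.0529, 0.0221]
ee_rot: [[-0.319, 0.0, -0.948], [0.948, 0.0, -0.319], [-0.0, -1.0, -0.0]]
wrist_force: [-0.5, -0.0, 1.4]
gripper_width: 0.134
```

```bash
cat > cp.py <<'E'
from plan import *
C=np.array([.531,.046]); CY=.299
def ctr(cx,cy,cz,rel=0.,th=0.):
    th=np.radians(th); R=(Ro.from_euler('z',CY)).as_matrix(); p=np.r_[C,0]+R@[cx,cy,cz]
    Rr=(Ro.from_euler('z',CY+rel)*Ro.from_euler('x',th)).as_matrix()
    return (p+Rr@[0,0,.0175],CY+rel,th)
def rend(cx,yr,zr,th,rel=0.):
    t=np.radians(th); return ctr(cx,yr+.15*np.cos(t),zr+.15*np.sin(t),rel,th)
def go(a,b,n=5): pass
E
python3 - <<'E'
from cp import *
p,R=cmd(); Rz=Ro.from_euler('z',-CY).as_matrix(); print((Rz@(p-np.r_[C,0])).round(4))
L=lambda a,b:[ctr(*(np.array(a)+(np.array(b)-a)*k/5)) for k in range(1,6)]
a=[-.0085,.0101,.005,.022]; 
plan([ctr(-.0085,.0101,.008,.022),ctr(-.007,.008,.009,.016),ctr(-.006,.004,.009,.01),ctr(-.005,0.,.009,.004),ctr(-.004,-.004,.009,0)],0)
plan([ctr(-.003,-.007,.009),ctr(-.003,-.010,.009),ctr(-.003,-.013,.009),ctr(-.003,-.016,.009),ctr(-.003,-.019,.009)],0)
E
```

```text
[-0.0094  0.0103  0.0235]
[[[0.0, 0.004, 0.0, -0.02, -0.2, -0.09, 0], [0.0, 0.01, 0.0, -0.23, -0.3, -0.24, 0], [0.0, 0.016, 0.0, -0.63, -0.3, -0.33, 0], [0.0, 0.022, 0.0, -1.04, -0.3, -0.42, 0], [0.0, 0.026, 0.0, -1.44, -0.3, -0.51, 0]]]
[[[0.0, 0.0, 0.0, -0.3, 0.0, -0.1, 0], [0.0, 0.0, 0.0, -0.6, 0.0, -0.1, 0], [0.0, 0.0, 0.0, -0.9, 0.0, -0.1, 0], [0.0, 0.0, 0.0, -1.2, 0.0, -0.1, 0], [0.0, 0.0, 0.0, -1.5, 0.0, -0.1, 0]]]
```

Emit:
step_arm(
  moves=[
    [[0,0.004,0,-0.02,-0.3,-0.09,0],[0,0.01,0,-0.23,-0.4,-0.24,0],[0,0.016,0,-0.63,-0.4,-0.33,0],[0,0.022,0,-1.04,-0.4,-0.42,0],[0,0.026,0,-1.44,-0.4,-0.51,0]],
  ],
)

```text
time_s: 5.35
tcp_pos: [0.5286, 0.0403, 0.0259]
ee_rot: [[-0.294, -0.0, -0.956], [0.956, -0.0, -0.294], [0.0, -1.0, 0.0]]
wrist_force: [1.3, -0.3, -2.1]
gripper_width: 0.135
```

Emit:
step_arm(
  moves=[
    [[0,0,0,-0.3,0,-0.1,0],[0,0,0,-0.6,0,-0.1,0],[0,0,0,-0.9,0,-0.1,0],[0,0,0,-1.2,0,-0.1,0],[0,0,0,-1.5,0,-0.1,0]],
  ],
)

```text
time_s: 5.77
tcp_pos: [0.5339, 0.0264, 0.026]
ee_rot: [[-0.294, -0.0, -0.956], [0.956, -0.0, -0.294], [0.0, -1.0, 0.0]]
wrist_force: [0.7, 0.3, -1.2]
gripper_width: 0.133
```

```bash
python3 - <<'E'
from h import *
from plan import cmd
d=cap('wrist','w4.png'); cap('top','t4.png'); s=r.sense(); print(s['time_s'],s['tcp_pos'],s['wrist_force'],s['gripper_width']); print(cmd()[0])
a=cv2.imread('pics/t4.png'); cv2.imwrite('pics/t4c.png',cv2.resize(a[195:305,200:360],None,fx=5,fy=5,interpolation=cv2.INTER_CUBIC))
E
```

```text
5.8667 [0.53389189 0.02635713 0.02602306] [-0.56139384 -0.59087129 -1.74328762] 0.13309674076421554
[0.53377412 0.02696999 0.0265    ]
```

View pics/w4.png

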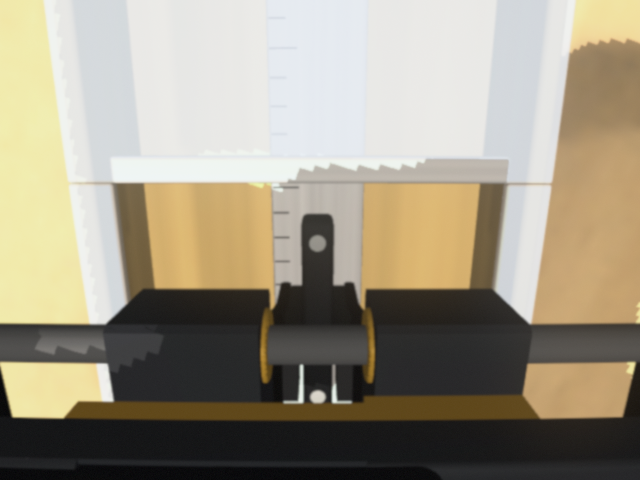

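View pics/t4c.png

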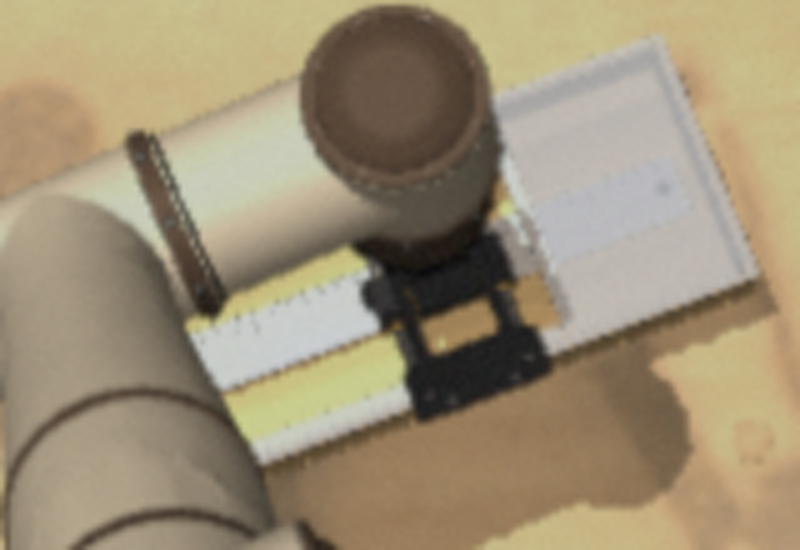

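```bash
python3 - <<'E'
from h import *
from plan import cmd
d=load('w4.png'); s=r.sense(); R=s['ee_rot'];p=s['tcp_pos']
for n,u,v,z in [('ribR',302,215,.028),('edgeF',112,183,.049),('edgeN',508,183,.049)]:
    q=hit(d,u,v,z); print(n,q.round(4),(R.T@(q-p)).round(4))
d=load('t4.png')
q=hit(d,*((np.array([683,188])+.5)/5-.5+[200,195]),.011); print(q,(R.T@(q-p)).round(4))
q=hit(d,*((np.array([545,240])+.5)/5-.5+[200,195]),.049); print(q,(R.T@(q-p)).round(4))
E
python3 - <<'E'
import sys; sys.path.insert(0,'.')
import os; os.chdir('.')
from cp import *
def seg(a,b): plan([rend(*(np.array(a)+(np.array(b)-a)*k/5)) for k in range(1,6)],0)
seg([-.003,-.169,.009,0],[-.003,-.169,.009,7])
seg([-.003,-.169,.009,7],[-.003,-.166,.009,14])
E
```

```text
ribR [ 0.5523 -0.0112  0.028 ] [-0.0413 -0.002  -0.0066]
edgeF [ 0.6108 -0.0082  0.049 ] [-0.0556 -0.023  -0.0633]
edgeN [ 0.4962 -0.0435  0.049 ] [-0.0557 -0.023   0.0566]
[ 0.57266452 -0.11882568  0.011     ] [-0.1502  0.015   0.0056]
[ 0.53932132 -0.03894031  0.049     ] [-0.064 -0.023  0.014]
[[[0.0, 0.0, -0.024, -0.05, -0.37, 0.0, 0], [0.0, 0.0, -0.049, -0.1, -0.73, 0.0, 0], [0.0, 0.0, -0.073, -0.17, -1.09, 0.0, 0], [0.0, 0.0, -0.098, -0.24, -1.46, 0.0, 0], [0.0, 0.0, -0.122, -0.32, -1.81, 0.0, 0]]]
[[[0.0, 0.0, -0.025, 0.01, -0.36, 0.0, 0], [0.0, 0.0, -0.049, 0.01, -0.72, 0.0, 0], [0.0, 0.0, -0.073, 0.01, -1.08, 0.0, 0], [0.0, 0.0, -0.098, -0.01, -1.43, 0.0, 0], [0.0, 0.0, -0.122, -0.03, -1.78, 0.0, 0]]]
```

Emit:
step_arm(
  moves=[
    [[0,0,-0.024,-0.05,-0.37,0,0],[0,0,-0.049,-0.1,-0.73,0,0],[0,0,-0.073,-0.17,-1.09,0,0],[0,0,-0.098,-0.24,-1.46,0,0],[0,0,-0.122,-0.32,-1.81,0,0]],
  ],
)

```text
time_s: 6.28
tcp_pos: [0.5348, 0.0239, 0.0444]
ee_rot: [[-0.293, -0.036, -0.956], [0.948, 0.118, -0.295], [0.123, -0.992, -0.0]]
wrist_force: [0.2, -0.7, -1.1]
gripper_width: 0.132
```

Emit:
step_arm(
  moves=[
    [[0,0,-0.025,0.01,-0.36,0,0],[0,0,-0.049,0.01,-0.72,0,0],[0,0,-0.073,0.01,-1.08,0,0],[0,0,-0.098,-0.01,-1.43,0,0],[0,0,-0.122,-0.03,-1.78,0,0]],
  ],
)

```text
time_s: 6.7
tcp_pos: [0.5355, 0.0215, 0.062]
ee_rot: [[-0.286, -0.071, -0.956], [0.927, 0.232, -0.295], [0.243, -0.97, -0.0]]
wrist_force: [0.2, -0.6, -1.9]
gripper_width: 0.135
```

Emit:
step_arm(
  moves=[
    [[0,0,0,0,0,0,0],[0,0,0,0,0,0,0],[0,0,0,0,0,0,0],[0,0,0,0,0,0,0],[0,0,0,0,0,0,0]],
  ],
)

```text
time_s: 7.12
tcp_pos: [0.5352, 0.0217, 0.0615]
ee_rot: [[-0.286, -0.072, -0.955], [0.927, 0.23, -0.295], [0.241, -0.97, 0.001]]
wrist_force: [1.0, -0.2, -1.4]
gripper_width: 0.135
```

```bash
python3 - <<'E'
from h import *
from plan import cmd
d=cap('wrist','w5.png'); cap('top','t5.png');cap('scene','s5.png'); s=r.sense(); print(s['time_s'],s['tcp_pos'],s['wrist_force'],s['moment'],s['gripper_width']); print(cmd()[0])
a=cv2.imread('pics/t5.png'); b=cv2.imread('pics/s5.png')
cv2.imwrite('pics/t5c.png',np.hstack([cv2.resize(a[195:305,200:360],(640,440),interpolation=cv2.INTER_CUBIC)]))
cv2.imwrite('pics/s5c.png',cv2.resize(b[150:290,250:390],None,fx=4,fy=4,interpolation=cv2.INTER_CUBIC))
E
```

```text
7.2667 [0.53538904 0.02157426 0.06166687] [ 0.36604544 -0.1458551  -1.63456587] [-0.63431207 -0.07361103  0.00580443] 0.1355514769558759
[0.53544252 0.0215573  0.06223119]
```

View pics/w5.png

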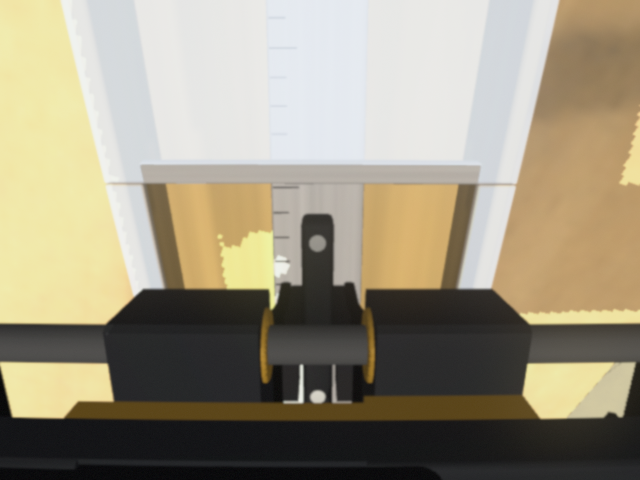

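View pics/t5c.png

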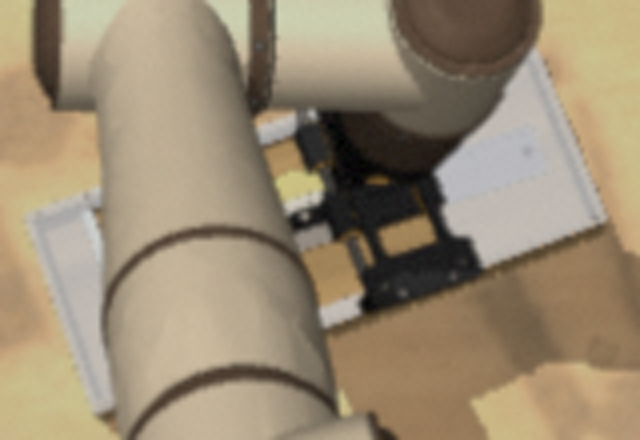

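View pics/s5c.png

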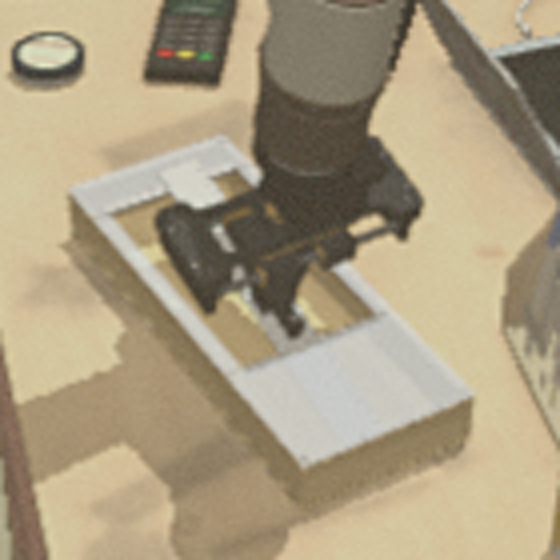

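Emit:
step_arm(
  moves=[
    [[0,0,0,1.2,0,0,0],[0,0,0,2.4,0,0,0],[0,0,0,3.6,0,0,0],[0,0,0,4.8,0,0,0],[0,0,0,6.0,0,0,0]],
  ],
)

```text
time_s: 7.68
tcp_pos: [0.5179, 0.0785, 0.0768]
ee_rot: [[-0.287, -0.071, -0.955], [0.927, 0.231, -0.295], [0.242, -0.97, -0.0]]
wrist_force: [-0.5, 0.1, -2.6]
gripper_width: 0.137
```

Emit:
step_arm(
  moves=[
    [[0,0,0,1.4,0,0,0],[0,0,0,2.8,0,0,0],[0,0,0,4.2,0,0,0],[0,0,0,5.6,0,0,0],[0,0,0,7.0,0,0,0]],
  ],
)

```text
time_s: 8.1
tcp_pos: [0.4977, 0.1435, 0.0937]
ee_rot: [[-0.287, -0.071, -0.955], [0.927, 0.231, -0.295], [0.242, -0.97, -0.0]]
wrist_force: [1.3, 0.5, -1.1]
gripper_width: 0.137
```

```bash
python3 - <<'E'
from h import *
from plan import *
d=cap('wrist','w6.png'); cap('scene','s6.png'); s=r.sense(); print(s['time_s'],s['tcp_pos'],s['wrist_force'],s['gripper_width'])
b=cv2.imread('pics/s6.png')
cv2.imwrite('pics/s6c.png',cv2.resize(b[130:290,230:390],None,fx=3.5,fy=3.5,interpolation=cv2.INTER_CUBIC))
p,R=cmd(); p=p+R@[.13,0,0]; json.dump(dict(p=p.tolist(),R=R.tolist()),open(F,'w')); print(p)
E
```

```text
8.2 [0.49784765 0.14431152 0.09420623] [-0.01833733 -1.30250572 -1.22618821] 0.1330008228164917
[0.49828358 0.14210963 0.09363738]
```

View pics/w6.png

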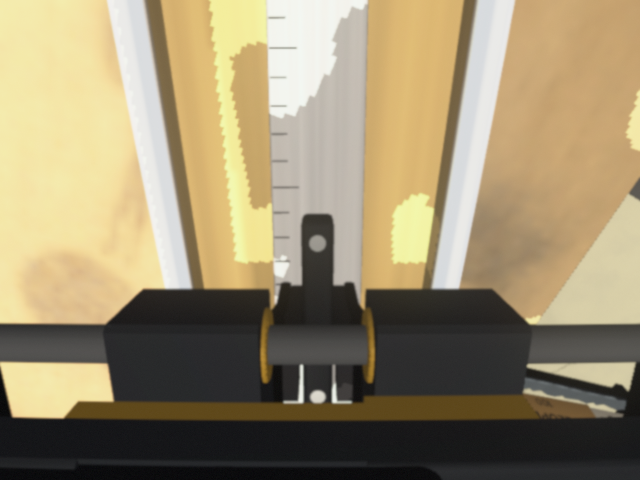

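View pics/s6c.png

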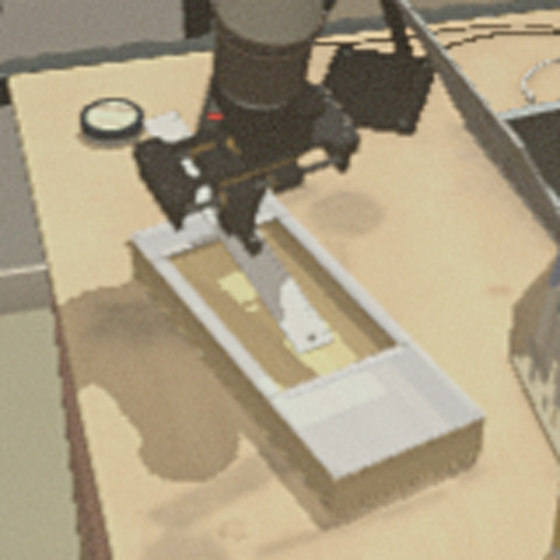

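```bash
python3 - <<'E'
from plan import *
P(.498,.142,.20,.299,.244,grip=0)
P(.50,.10,.22,.23,.0,grip=0)
P(.50,-.03,.21,.13,.0,grip=0)
P(.50,-.16,.20,.03,.0,grip=0)
P(.50,-.28,.19,-.07,.0,grip=0)
P(.4903,-.379,.17,-.160,.0,grip=0,dec=2)
print(cmd())
E
```

```text
[[[0.0, 0.0, 0.0, 0.52, -2.06, 0.0, 0], [0.0, 0.0, 0.0, 1.04, -4.12, 0.0, 0], [0.0, 0.0, 0.0, 1.56, -6.18, 0.0, 0], [0.0, 0.0, 0.0, 2.08, -8.24, 0.0, 0], [0.0, 0.0, 0.0, 2.6, -10.3, 0.0, 0]]]
[[[-0.002, 0.014, 0.049, -0.7, -0.58, 0.22, 0], [-0.003, 0.028, 0.098, -1.4, -1.16, 0.44, 0], [-0.005, 0.041, 0.146, -2.1, -1.74, 0.66, 0], [-0.006, 0.055, 0.195, -2.8, -2.32, 0.88, 0], [-0.008, 0.069, 0.244, -3.5, -2.9, 1.1, 0]]]
[[[0.0, 0.02, 0.0, -2.54, 0.2, 0.58, 0], [0.0, 0.04, 0.0, -5.08, 0.4, 1.16, 0], [0.0, 0.06, 0.0, -7.62, 0.6, 1.74, 0], [0.0, 0.08, 0.0, -10.16, 0.8, 2.32, 0], [0.0, 0.1, 0.0, -12.7, 1.0, 2.9, 0]]]
[[[0.0, 0.02, 0.0, -2.58, 0.2, 0.34, 0], [0.0, 0.04, 0.0, -5.16, 0.4, 0.68, 0], [0.0, 0.06, 0.0, -7.74, 0.6, 1.02, 0], [0.0, 0.08, 0.0, -10.32, 0.8, 1.36, 0], [0.0, 0.1, 0.0, -12.9, 1.0, 1.7, 0]]]
[[[0.0, 0.02, 0.0, -2.4, 0.2, 0.08, 0], [0.0, 0.04, 0.0, -4.8, 0.4, 0.16, 0], [0.0, 0.06, 0.0, -7.2, 0.6, 0.24, 0], [0.0, 0.08, 0.0, -9.6, 0.8, 0.32, 0], [0.0, 0.1, 0.0, -12.0, 1.0, 0.4, 0]]]
[[[0.0, 0.018, 0.0, -1.98, 0.39, 0.05, 0], [0.0, 0.036, 0.0, -3.96, 0.79, 0.1, 0], [0.0, 0.054, 0.0, -5.94, 1.18, 0.15, 0], [0.0, 0.072, 0.0, -7.92, 1.58, 0.2, 0], [0.0, 0.09, 0.0, -9.9, 1.97, 0.25, 0]]]
(array([ 0.49034421, -0.37898981,  0.16995929]), array([[ 1.59604503e-01, -4.13997987e-04, -9.87180952e-01],
       [ 9.87181000e-01, -2.13389585e-04,  1.59604600e-01],
       [-2.76730117e-04, -9.99999892e-01,  3.74633008e-04]]))
```

Emit:
step_arm(
  moves=[
    [[0,0,0,0.52,-2.06,0,0],[0,0,0,1.04,-4.12,0,0],[0,0,0,1.56,-6.18,0,0],[0,0,0,2.08,-8.24,0,0],[0,0,0,2.6,-10.3,0,0]],
  ],
)

```text
time_s: 8.62
tcp_pos: [0.4978, 0.1423, 0.2004]
ee_rot: [[-0.286, -0.072, -0.956], [0.927, 0.231, -0.295], [0.241, -0.97, 0.0]]
wrist_force: [-0.4, 0.1, -1.6]
gripper_width: 0.137
```

Emit:
step_arm(
  moves=[
    [[-0.002,0.014,0.049,-0.7,-0.58,0.22,0],[-0.003,0.028,0.098,-1.4,-1.16,0.44,0],[-0.005,0.041,0.146,-2.1,-1.74,0.66,0],[-0.006,0.055,0.195,-2.8,-2.32,0.88,0],[-0.008,0.069,0.244,-3.5,-2.9,1.1,0]],
  ],
)

```text
time_s: 9.03
tcp_pos: [0.4995, 0.0996, 0.2195]
ee_rot: [[-0.227, 0.0, -0.974], [0.974, -0.002, -0.227], [-0.002, -1.0, 0.0]]
wrist_force: [-0.1, -0.3, -2.0]
gripper_width: 0.13
```

Emit:
step_arm(
  moves=[
    [[0,0.02,0,-2.54,0.2,0.58,0],[0,0.04,0,-5.08,0.4,1.16,0],[0,0.06,0,-7.62,0.6,1.74,0],[0,0.08,0,-10.16,0.8,2.32,0],[0,0.1,0,-12.7,1.0,2.9,0]],
  ],
)

```text
time_s: 9.45
tcp_pos: [0.5, -0.0313, 0.2091]
ee_rot: [[-0.129, -0.0, -0.992], [0.992, 0.0, -0.129], [0.0, -1.0, 0.0]]
wrist_force: [0.4, 0.6, -2.1]
gripper_width: 0.133
```

Emit:
step_arm(
  moves=[
    [[0,0.02,0,-2.58,0.2,0.34,0],[0,0.04,0,-5.16,0.4,0.68,0],[0,0.06,0,-7.74,0.6,1.02,0],[0,0.08,0,-10.32,0.8,1.36,0],[0,0.1,0,-12.9,1.0,1.7,0]],
  ],
)

```text
time_s: 9.87
tcp_pos: [0.4999, -0.1615, 0.1991]
ee_rot: [[-0.029, -0.0, -1.0], [1.0, 0.0, -0.029], [0.0, -1.0, 0.0]]
wrist_force: [0.6, 0.7, -1.3]
gripper_width: 0.134
```

Emit:
step_arm(
  moves=[
    [[0,0.02,0,-2.4,0.2,0.08,0],[0,0.04,0,-4.8,0.4,0.16,0],[0,0.06,0,-7.2,0.6,0.24,0],[0,0.08,0,-9.6,0.8,0.32,0],[0,0.1,0,-12.0,1.0,0.4,0]],
  ],
)

```text
time_s: 10.28
tcp_pos: [0.4995, -0.2814, 0.189]
ee_rot: [[0.071, -0.001, -0.997], [0.997, 0.0, 0.071], [0.0, -1.0, 0.001]]
wrist_force: [0.8, -0.3, -1.2]
gripper_width: 0.131
```

Emit:
step_arm(
  moves=[
    [[0,0.018,0,-1.98,0.39,0.05,0],[0,0.036,0,-3.96,0.79,0.1,0],[0,0.054,0,-5.94,1.18,0.15,0],[0,0.072,0,-7.92,1.58,0.2,0],[0,0.09,0,-9.9,1.97,0.25,0]],
  ],
)

```text
time_s: 10.7
tcp_pos: [0.4901, -0.3797, 0.1691]
ee_rot: [[0.161, -0.001, -0.987], [0.987, 0.0, 0.161], [0.0, -1.0, 0.001]]
wrist_force: [1.0, -0.2, -1.9]
gripper_width: 0.135
```

Emit:
step_arm(
  moves=[
    [[0,0,0,0,0,0,0],[0,0,0,0,0,0,0],[0,0,0,0,0,0,0],[0,0,0,0,0,0,0],[0,0,0,0,0,0,0]],
  ],
)

```text
time_s: 11.12
tcp_pos: [0.4907, -0.3784, 0.1699]
ee_rot: [[0.158, 0.0, -0.987], [0.987, -0.0, 0.158], [-0.0, -1.0, -0.0]]
wrist_force: [-0.1, 1.0, -2.3]
gripper_width: 0.132
```

Emit:
step_arm(
  moves=[
    [[0,0,0,0,0,0,0],[0,0,0,0,0,0,0],[0,0,0,0,0,0,0],[0,0,0,0,0,0,0],[0,0,0,0,0,0,0]],
  ],
)

```text
time_s: 11.53
tcp_pos: [0.4905, -0.3791, 0.1696]
ee_rot: [[0.159, -0.0, -0.987], [0.987, -0.0, 0.159], [-0.0, -1.0, 0.0]]
wrist_force: [0.8, -1.0, -0.7]
gripper_width: 0.131
```

```bash
python3 - <<'E'
from h import *
for n in ('wrist','top','scene'): cap(n,n+'7.png')
s=r.sense(); print(s['time_s'],s['tcp_pos'],s['wrist_force'],s['gripper_width'],s['joint_velocities'])
a=cv2.imread('pics/top7.png'); b=cv2.imread('pics/scene7.png')
cv2.imwrite('pics/t7c.png',cv2.resize(np.hstack([a[170:320,340:540],b[270:420,250:450]]),None,fx=2,fy=2,interpolation=cv2.INTER_CUBIC))
E
```

```text
11.6833 [ 0.49040363 -0.37916939  0.1694998 ] [ 1.1875424  -0.26107746 -1.507778  ] 0.13308901699711065 [-0.01911922  0.08232226 -0.02906375  0.00684727  0.06760822  0.09546299]
```

View pics/wrist7.png

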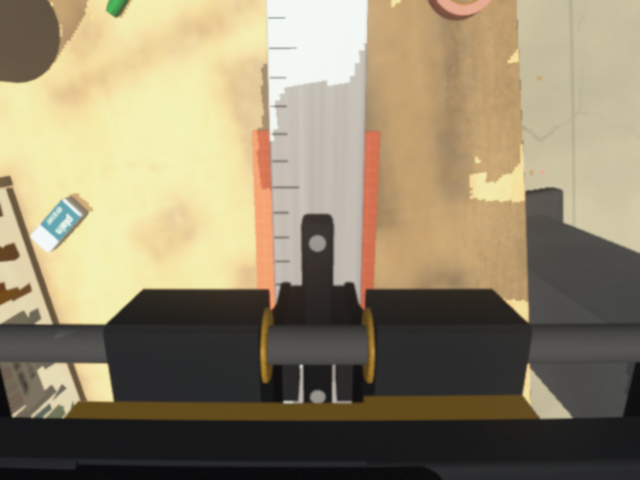

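View pics/t7c.png

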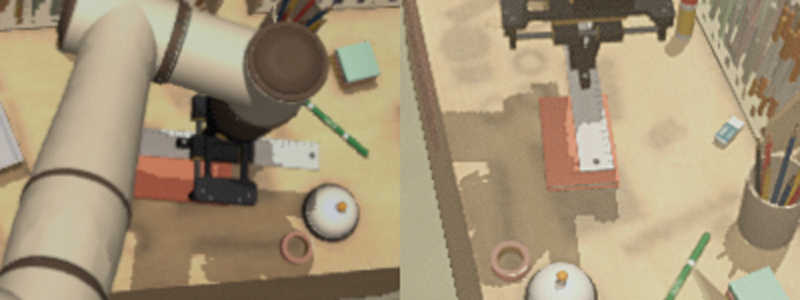

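```bash
python3 - <<'E'
from h import *
d=load('wrist7.png'); s=r.sense(); R=s['ee_rot'];p=s['tcp_pos']
for u,v,z in [(253,131,.012),(380,131,.012),(272,295,.012),(363,306,.012),(302,215,.179),(334,215,.179)]:
    q=hit(d,u,v,z); print(q.round(4),(R.T@(q-p)).round(4))
print(abs(s['joint_velocities']).max(), s['gripper_width'])
r.finish_job()
E
```

```text
[ 0.5251 -0.4534  0.012 ] [-0.0677  0.1575 -0.0462]
[ 0.437  -0.4391  0.012 ] [-0.0677  0.1575  0.0431]
[ 0.535  -0.3296  0.012 ] [ 0.0561  0.1575 -0.0362]
[ 0.4663 -0.3091  0.012 ] [0.0654 0.1575 0.0349]
[ 0.4898 -0.4219  0.179 ] [-0.0423 -0.0095 -0.0063]
[ 0.4791 -0.4202  0.179 ] [-0.0423 -0.0095  0.0046]
0.09546299309015273 0.13308901699711065
the job is handed in; nothing more can be done
```

The ruler is out of the case and the job is handed in at about 11.7 s. The arm is holding the ruler still and level, rib up, above the notebook. No verdict was reported.

**What I did:** I pinched the rib, lifted the ruler about 4 mm and slid it back until its right end sat about 10 mm from the pocket's end wall. I then tilted it 14°, so the left end came up through the opening with the right end still under the deep cover. That pose held for more than half a second. I drew it 13 cm out along its own length, raised and levelled it, and carried it over the notebook.

**Last checks:**
- **Force:** the wrist force stayed within about 3 N throughout, roughly the ruler's weight, so I saw no sign of pressing on the case.
- **Grip:** the opening read about 11.6 mm on the 12 mm rib, and in the wrist pictures the ruler did not slip.
- **Height:** the gripper was at 0.17 m, which puts the ruler's centre about 16 cm above the counter.
- **Centring:** the ruler is within about 3 mm of the notebook's centre and about 0.01 rad of its length.
- **Loose things:** in the last pictures the notebook, glue stick, eraser and tape roll looked undisturbed. I measured only the notebook again, and I did not check the ink tin at the end.

**Disagreements:**
- **Notebook size:** it measured about 90 x 140 mm in both fixed cameras, not 104 x 148. I used its centre and direction, which agreed between views.
- **Camera differences:** the fixed and wrist cameras differed by up to 5 mm on the ruler and the case. I followed the wrist camera close in.

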